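# Set out the counter board

## Task

Set out the wooden counter board; its front row is the one nearer the robot, and the tall jar and the tealight at the two ends of that row stay where they are. Stand one of the two short glass jars in the front recess between them and the other short jar squarely on top of it, put the kitchen timer in the back recess directly behind the tealight, and the small white flavouring bottle in the back recess directly behind the tall jar. Everything ends upright, centred in its recess and let go, and the mugs, the measuring cup, the tub and the rest are left undisturbed.

Things in the scene. Friction and masses are not known exactly. Their poses are not given: they have to be found in the camera images.
- board: Fixed wooden board, 188 (x) x 276 (y) x 12 mm, six round recesses 74 mm wide, 4 mm deep (floor 8 mm above the table). Origin: centre of its underside; +x away from the robot, +y to its left, turned by up to 0.3 rad. Recess centres: front row x = -44 mm, back row x = +44 mm; y = +88, 0, -88 mm. Tall jar and tealight are at the front row's ends, either way round; the other four recesses are empty.
- tall_jar: Slim tall glass spice jar with pale contents and a grey steel lid, 42 mm across, 85 mm tall; it stands in one end recess of the board's front row and stays there. Origin: centre of its underside, z up.
- tealight: Tealight candle in a metal cup, 38 mm across, 17 mm tall; it lies in the other end recess of the board's front row and stays there. Origin: centre of its underside, z up.
- short_jar_1: Short glass spice jar with light yellow contents and a flat grey steel lid, 47 mm across, 69 mm tall, 0.12 kg; beside the board at the start. Grasp round the glass. Origin: centre of its underside, z up. The two short jars are interchangeable.
- short_jar_2: Short glass spice jar with dark grey contents and a flat grey steel lid, 47 mm across, 69 mm tall, 0.12 kg; beside the board at the start. Grasp round the glass. Origin: centre of its underside, z up.
- timer: Round wind-up kitchen timer, cream base 62 mm across and 20 mm tall, red dial above it 58 mm across to the grip (it does not turn here), 49 mm tall overall, 0.11 kg; beside the board at the start. Grasp across the dial, 21 to 45 mm above its underside. Origin: centre of its underside, z up.
- flavour_bottle: Small round white plastic bottle with a brown band and white cap, 84 mm tall; body 40 mm across up to 66 mm, cap 26 mm across above; 0.06 kg; beside the board at the start. Grasp round the body. Origin: centre of its underside, z up.
- mug: Empty white mug with a handle, 82 x 112 x 94 mm, standing behind the board; a bystander, leave it. Origin: centre of its outline at the underside.
- measuring_cup: Steel measuring cup with a flat handle, 68 x 136 x 33 mm, behind and left of the board; a bystander, leave it. Origin: centre of its outline at the underside.
- tub: Lidded plastic tub, 130 x 122 x 48 mm, behind the board to the right; a bystander, leave it. Origin: centre of its outline at the underside.
Mind the look-alikes: they are no part of the job. What is meant by the timer is not green, and is the larger of those in its own colour.

How it is judged:
By the outcome, as a careful person would: the job done as asked, in the order asked, and still so for the second after the job is handed in, with the robot touching nothing.
It also fails if it takes over 112 s, if anything falls off the work surface, if the arm or the gripper's body presses on something with over 40 N, if the wrist force passes 120 N, or if a joint passes its speed limit or range.

## Robot

A 6-joint arm with a two-finger parallel gripper is mounted at the origin on a cart in front of the work surface, level with it; the furniture and walls round the work are solid. World frame = base frame: x ahead of the robot, y to its left, z up, the work surface at z = 0. Lengths are in m, angles in rad, forces in N, time in s.
With the tool pointing down it reaches from about 0.275 to 0.825 m from the base axis. Payload 4.9 kg.
Tool frame: the origin (TCP) lies midway between the tips of the shut fingers; the grasp point (between the pads) lies 19 mm behind it; z points along the fingers, y is the line along which they close (so a half turn about z gives the same grasp; the last joint's range is limited). The gripper opens to 85 mm and grips with 20 to 120 N. Pads are 22 mm wide; open, the fingers measure 114 mm over their backs; the gripper's body (76 mm by 85 mm) begins 54 mm behind the grasp point. The pads swing forward as they close: fully open they stand 13 mm farther back than shut.
Start: joints at [-1.442, 0.326, -0.193, 1.052, 0, 1.437], TCP at [0.143, -0.531, 0.231] pointing down, gripper open.
Joint ranges: [-2.65, 2.65], [-0.97, 1.79], [-1.3, 1.35], [-1.93, 2.1], [-1.47, 1.37], [-3.14, 3.14]. Speed limits (rad/s): [2.57, 2.57, 3.14, 3.14, 3.14, 3.14].

## Interface

Orientations are given as a 3x3 rotation matrix whose columns are the frame's x, y, z axes.
In Python, from bench import robot gives the robot as it stands. The module is installed in compiled form; this text tells all that it offers.
- The arm moves only by the tool arm_command, never from a script. Its argument "moves" is a list of rows, each a list of 6 numbers: the shift along the tool's x, y, z in m, then the turn, a rotation vector about the tool's x, y, z in rad. A call has 1 to 10 rows; each row shifts and turns the commanded pose from where the row before left it, along the tool's axes as they then stand; what a row does not reach is not made up. A row lasts 1/12 s, in which the tool goes at most 41.7 mm and 7.16 degrees, less where a joint would pass 70% of its speed; a pose out of reach is approached as far as the arm can. A call with a gripper value outside its range is refused whole. "hand" is the opening, from 0 (shut) to 1 (fully open), set as the call begins (left out, the last holds). The fingers move at their own pace and stop on an object; "force" is the grip in N (left out, the last holds). Time passes only in rows, so rows that do not move let the fingers close. It gives the time, the measured TCP pose, the force, the opening and the grip force at its end, in the units of the state.
- robot.sense(): the state, without advancing time (a new reading comes with each control period).
- robot.capture(name): name is "side" or "top" or "wrist"; returns a dict with "pixels" (420x560x3 uint8, red, green, blue), "K" (3x3 intrinsics, pixels), "R" (3x3) and "t" (3): a world point X has camera coordinates R X + t. Camera axes: x right, y down, z forward; pixel columns grow to the right and rows downward; lengths in m; the calibration is good to about 2 mm. A picture is of the moment at which its call begins. There is no depth.
- robot.finish_job(): hands the job in; it is judged then, once.
The state is a dict: "clock": time; "joints": joint angles; "qd": joint speeds; "joint_torque": joint torques, N m; "eef_pos": TCP position; "orientation": TCP orientation; "ft_force": force on the tool from outside, world axes, zero at the start; "ft_torque": the same for the moment, N m; "opening": finger opening in m; "grip_force": force on a finger pad.
Only numpy, scipy, OpenCV 4.12 (cv2) and the standard library are available. Lean on these libraries where they do the work, as an engineer would, in place of code of your own. Each camera call takes 0.05 s, during which the arm holds its last target. There are 200 camera calls.

## Working session

There is one attempt and no reset: what is moved stays moved. The work goes in short steps, Python scripts to look and compute and a tool call to move; the robot and the scene stay as the last step left them, time stands still between calls to the robot, and variables do not carry over. Pictures are saved under pics/ and viewed, at most 14 in all, crops included, and the job is handed in when it is done.

Besides the shell and the picture viewer there is one more tool, called as name(argument=value, ...) on one line, values as JSON. arm_command: Moves the arm, as the interface text tells. Its arguments: {"type":"object","properties":{"moves":{"type":"array","items":{"type":"array","items":{"type":"number"}}},"hand":{"type":"number"},"force":{"type":"number"}},"required":["moves"]}

```bash
mkdir -p pics; python3 - <<'E'
from bench import robot
import cv2,pickle
d={}
for n in("top","side"):
    c=robot.capture(n);d[n]=c;cv2.imwrite(f"pics/{n}0.png",cv2.resize(c["pixels"][:,:,::-1],(784,588),interpolation=cv2.INTER_CUBIC))
    print(n,c["K"].round(1).tolist(),c["R"].round(3).tolist(),c["t"].round(3).tolist())
pickle.dump(d,open("d.pkl","wb"))
s=robot.sense();print(s["clock"],s["eef_pos"],s["orientation"].round(3) if hasattr(s["orientation"],"round") else s["orientation"],s["opening"])
E
```

```text
top [[404.0, 0.0, 282.4], [0.0, 404.0, 210.3], [0.0, 0.0, 1.0]] [[0.009, -1.0, -0.005], [-0.996, -0.009, -0.084], [0.084, 0.005, -0.996]] [0.045, 0.597, 1.116]
side [[538.8, 0.0, 279.9], [0.0, 538.8, 211.8], [0.0, 0.0, 1.0]] [[-0.49, -0.871, 0.018], [-0.516, 0.273, -0.812], [0.703, -0.407, -0.583]] [0.331, 0.331, 1.017]
0.1 [ 0.14281787 -0.53059997  0.23059553] [[ 0.966  0.26  -0.   ]
 [ 0.26  -0.966  0.002]
 [ 0.    -0.002 -1.   ]] 0.08535020286085443
```

View pics/top0.png

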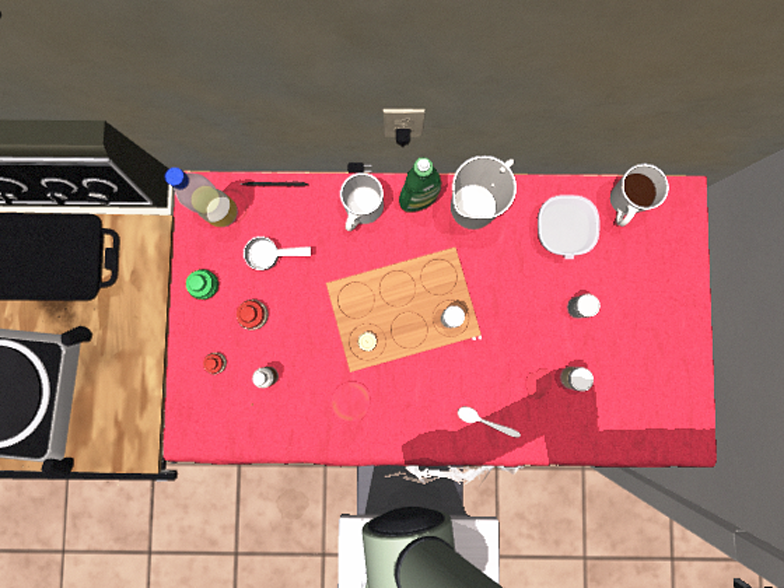

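View pics/side0.png

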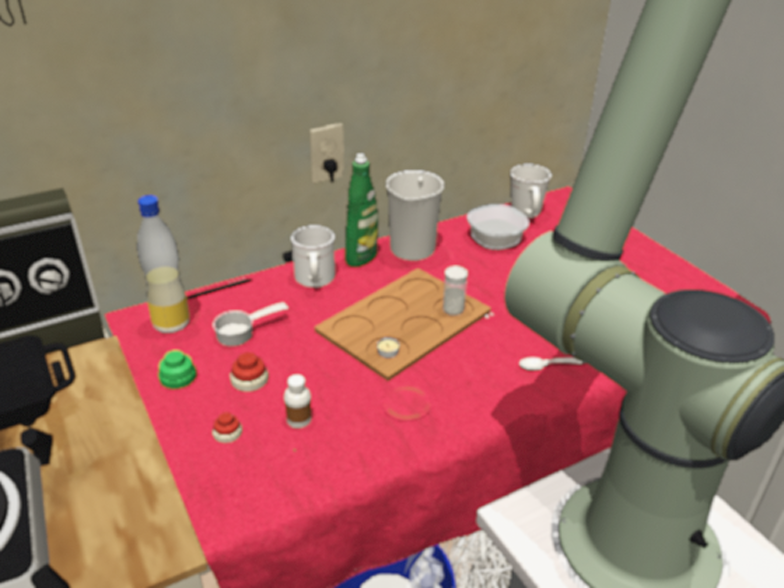

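The top view (784 px) shows the board with the tealight at its front left (367,341) and the tall jar at its front right (453,316). The short jars are at (586,305) and (578,379), the large red timer at (251,314) and the bottle at (263,377). The green timer and the small red one are look-alikes.

```bash
cat > h.py <<'E'
import numpy as np,cv2
def proj(c,X):
    X=np.atleast_2d(X)@np.asarray(c["R"]).T+c["t"]; p=X@np.asarray(c["K"]).T; return p[:,:2]/p[:,2:]
def back(c,uv,z):
    uv=np.atleast_2d(uv).astype(float); r=np.c_[uv,np.ones(len(uv))]@np.linalg.inv(c["K"]).T@np.asarray(c["R"])
    o=-np.asarray(c["R"]).T@c["t"]; return o+r*((z-o[2])/r[:,2])[:,None]
def circ(x,y,z,d,n=60):
    a=np.linspace(0,2*np.pi,n); return np.c_[x+d/2*np.cos(a),y+d/2*np.sin(a),0*a+z]
E
cat > m.py <<'E'
import pickle;from h import *
d=pickle.load(open("d.pkl","rb"));c=d["top"];s=d["side"];im=c["pixels"]
hsv=cv2.cvtColor(im,cv2.COLOR_RGB2HSV)
m=((hsv[...,0]>8)&(hsv[...,0]<25)&(hsv[...,1]>60)).astype(np.uint8);m[:, :225]=0;m[:,350:]=0;m[:170]=0;m[270:]=0
m=cv2.morphologyEx(m,cv2.MORPH_OPEN,np.ones((3,3)))
ct=max(cv2.findContours(m,0,2)[0],key=cv2.contourArea)[:,0]
P=back(c,ct+0.0,.012)[:,:2]
r=cv2.minAreaRect((P*1000).astype(np.float32));print(r)
B={"timer":((251,314),.049,62),"bottle":((263,376),.084,26),"jarA":((588,305),.069,47),"jarB":((579,378),.069,47)}
for k,(uv,z,D) in B.items():
    x=back(c,np.array(uv)/1.4,z)[0];print(k,x.round(4),np.hypot(*x[:2]).round(3))
E
python3 m.py; python3 - <<'E'
import pickle;from h import *
d=pickle.load(open("d.pkl","rb"));im=d["top"]["pixels"][:,:,::-1]
t=[cv2.resize(im[y-22:y+23,x-30:x+30],(390,292),interpolation=cv2.INTER_NEAREST) for x,y in((179,224),(188,269),(419,218),(413,270))]
cv2.imwrite("pics/mos.png",np.vstack([np.hstack(t[:2]),np.hstack(t[2:])]))
E
```

```text
((568.9904174804688, 35.09906005859375), (186.45945739746094, 274.5794982910156), 16.177885055541992)
timer [0.5532 0.3346 0.049 ] 0.646
bottle [0.4343 0.2991 0.084 ] 0.527
jarA [ 0.5755 -0.3228  0.069 ] 0.66
jarB [ 0.4353 -0.3029  0.069 ] 0.53
```

View pics/mos.png

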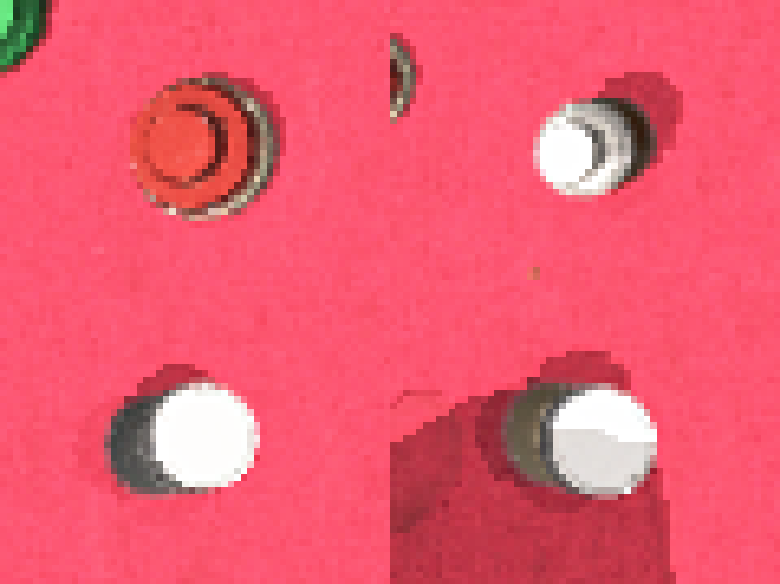

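The crops show the dial knob, cap and lids clearly. I'll refine the centres from them and check by overlaying the models.

```bash
cat > o.py <<'E'
import pickle;from h import *
d=pickle.load(open("d.pkl","rb"));c=d["top"]
px={"timer":((176.2,223.8),.049),"bottle":((184.9,269.9),.084),"jarA":((420.2,218.0),.069),"jarB":((415.4,270.3),.069)}
pos={k:back(c,u,z)[0][:2] for k,(u,z) in px.items()}
th=np.deg2rad(16.18);R=np.array([[np.cos(th),-np.sin(th)],[np.sin(th),np.cos(th)]]);bc=np.array([.569,.0351])
rec={(a,b):bc+R@[a*.044,b*.088] for a in(-1,1) for b in(-1,0,1)}
for k,v in {**pos,**rec}.items():print(k,v.round(4))
cs=[]
for v in rec.values():cs.append(circ(*v,.012,.074))
cs+=[circ(*rec[-1,-1],.093,.042),circ(*rec[-1,1],.025,.038)]
x=pos
cs+=[circ(*x["timer"],0,.062),circ(*x["timer"],.02,.062),circ(*x["timer"],.021,.058),circ(*x["bottle"],0,.04),circ(*x["bottle"],.084,.026)]
for j in("jarA","jarB"):cs+=[circ(*x[j],0,.047),circ(*x[j],.069,.047)]
cs.append(np.array([[*(bc+R@[i*.094,j*.138]),.012] for i,j in((1,1),(1,-1),(-1,-1),(-1,1),(1,1))]))
def ov(c,box,S):
    x0,y0,x1,y1=box;im=cv2.resize(c["pixels"][y0:y1,x0:x1,::-1],None,fx=S,fy=S,interpolation=cv2.INTER_NEAREST)
    for p in cs:cv2.polylines(im,[np.int32(((proj(c,p)-[x0,y0]+.5)*S).round())],False,(255,255,0),1)
    return im
t=ov(d["top"],(225,170,350,270),4);T=ov(d["side"],(140,180,360,320),3.0)
b=[ov(d["top"],q,3) for q in((150,200,210,295),(390,195,440,295))]
cv2.imwrite("pics/ov.png",cv2.copyMakeBorder(np.hstack([t[:300*1],]),0,0,0,0,0) if 0 else t)
W=np.zeros((600,800,3),np.uint8);W[:400,:500]=t
W[:285,500:680]=b[0];W[:,650:800]=np.zeros((600,150,3));W[:300,650:800]=b[1]
T=cv2.resize(T,(314,200));W[400:600,:314]=T
cv2.imwrite("pics/ov.png",W)
cv2.imwrite("pics/ovs.png",ov(d["side"],(140,180,360,320),3.5))
E
python3 o.py
```

```text
timer [0.5544 0.3431]
bottle [0.4307 0.3068]
jarA [ 0.5751 -0.3234]
jarB [ 0.4346 -0.3078]
(-1, -1) [ 0.5513 -0.0617]
(-1, 0) [0.5267 0.0228]
(-1, 1) [0.5022 0.1074]
(1, -1) [ 0.6358 -0.0372]
(1, 0) [0.6113 0.0474]
(1, 1) [0.5867 0.1319]
```

View pics/ov.png

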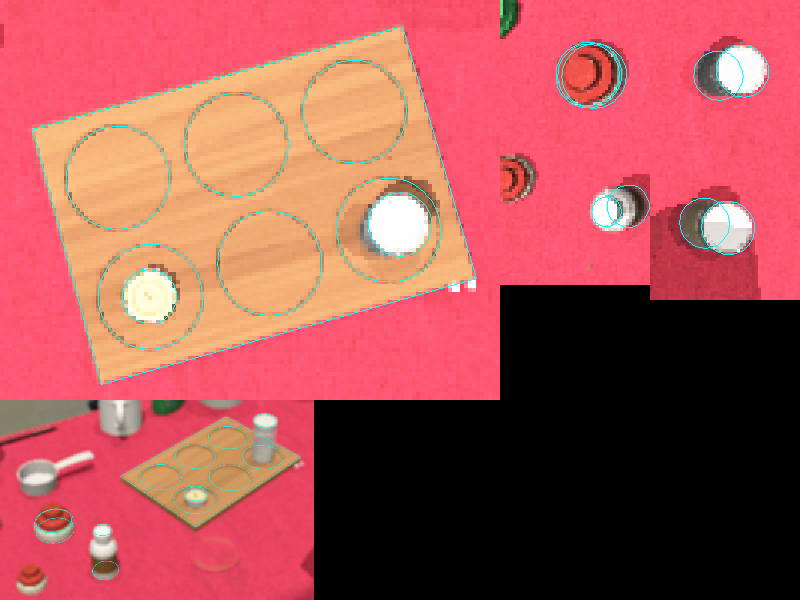

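View pics/ovs.png

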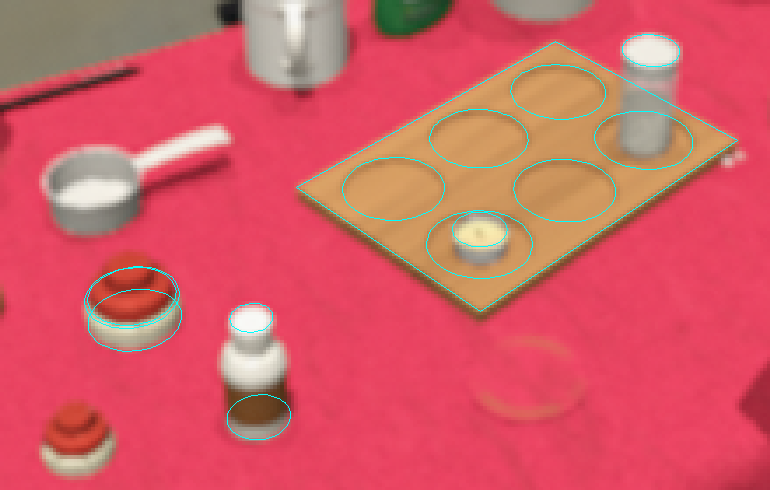

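The overlays match closely in both views. I'll turn the tool so that its x is board +y and its y is board +x, then go to the nearer short jar.

arm_command(moves=[[0,0,0,0,0,-0.1223],[0,0,0,0,0,-0.1223],[0,0,0,0,0,-0.1223],[0,0,0,0,0,-0.1223],[0,0,0,0,0,-0.1223],[0,0,0,0,0,-0.1223],[0,0,0,0,0,-0.1223],[0,0,0,0,0,-0.1223],[0,0,0,0,0,-0.1223],[0,0,0,0,0,-0.1223]], hand=1, force=40)

```text
clock: 0.93
eef_pos: [0.1429, -0.5308, 0.2308]
orientation: [[0.079, 0.997, -0.0], [0.997, -0.079, 0.001], [0.001, -0.0, -1.0]]
ft_force: [0.3, -0.6, 0.3]
opening: 0.0853
grip_force: 0.0
```

arm_command(moves=[[0,0,0,0,0,-0.1223],[0,0,0,0,0,-0.1223],[0,0,0,0,0,-0.1223],[0,0,0,0,0,0],[0,0,0,0,0,0]])

```text
clock: 1.35
eef_pos: [0.1429, -0.5309, 0.2309]
orientation: [[-0.275, 0.961, -0.0], [0.961, 0.275, 0.001], [0.001, 0.0, -1.0]]
ft_force: [0.1, -0.1, -0.2]
opening: 0.0856
grip_force: 0.0
```

```bash
cat > s.py <<'E'
from bench import robot;import numpy as np,sys
s=robot.sense();R=np.array(s["orientation"]);p=np.array(s["eef_pos"])
print("t",s["clock"],"p",p.round(4),"open",round(s["opening"],4),"grip",s["grip_force"],"F",np.round(s["ft_force"],1),"yaw",np.arctan2(R[1,0],R[0,0]).round(4),"z",R[:,2].round(4),"j",np.round(s["joints"],2))
for a in sys.argv[1:]:
    print(a,"tool delta mm",(R.T@(np.array(eval(a))-p)*1000).round(1))
E
python3 s.py "(.4346,-.3078,.15)"
```

```text
t 1.35 p [ 0.1429 -0.5309  0.2309] open 0.0856 grip 0.0 F [ 0.1 -0.1 -0.2] yaw 1.8496 z [-1.e-04  8.e-04 -1.e+00] j [-1.44  0.33 -0.19  1.05 -0.   -0.15]
(.4346,-.3078,.15) tool delta mm [134.1 341.9  81.1]
```

arm_command(moves=[[0.0134,0.0342,0.0081,0,0,0],[0.0134,0.0342,0.0081,0,0,0],[0.0134,0.0342,0.0081,0,0,0],[0.0134,0.0342,0.0081,0,0,0],[0.0134,0.0342,0.0081,0,0,0],[0.0134,0.0342,0.0081,0,0,0],[0.0134,0.0342,0.0081,0,0,0],[0.0134,0.0342,0.0081,0,0,0],[0.0134,0.0342,0.0081,0,0,0],[0.0134,0.0342,0.0081,0,0,0]])

```text
clock: 2.18
eef_pos: [0.4353, -0.3059, 0.1499]
orientation: [[-0.275, 0.961, 0.0], [0.961, 0.275, -0.0], [-0.0, 0.0, -1.0]]
ft_force: [0.1, -0.3, 0.0]
opening: 0.0858
grip_force: 0.0
```

arm_command(moves=[[0,0,0,0,0,0],[0,0,0,0,0,0],[0,0,0,0,0,0]])

```text
clock: 2.43
eef_pos: [0.4339, -0.3073, 0.1502]
orientation: [[-0.277, 0.961, -0.001], [0.961, 0.277, -0.0], [0.0, -0.001, -1.0]]
ft_force: [-0.5, 0.0, -0.2]
opening: 0.0856
grip_force: 0.0
```

```bash
python3 s.py "(.4346,-.3078,.013)"; cat > w.py <<'E'
# overlay circles on a view: python3 w.py cam out scale x0 y0 x1 y1 "x,y,z,d" ...
import sys;from h import *;from bench import robot
c=robot.capture(sys.argv[1]);S=float(sys.argv[3]);x0,y0,x1,y1=map(int,sys.argv[4:8])
im=cv2.resize(c["pixels"][y0:y1,x0:x1,::-1],None,fx=S,fy=S,interpolation=cv2.INTER_CUBIC)
for a in sys.argv[8:]:
    cv2.polylines(im,[np.int32(((proj(c,circ(*eval(a)))-[x0,y0]+.5)*S).round())],False,(255,255,0),1)
cv2.imwrite(sys.argv[2],im)
import pickle;pickle.dump(c,open("last.pkl","wb"))
E
python3 w.py wrist pics/w1.png 1.4 0 0 560 420 ".4346,-.3078,.069,.047" ".4346,-.3078,0,.047"
```

```text
t 2.4333 p [ 0.4339 -0.3073  0.1502] open 0.0856 grip 0.0 F [-0.5  0.  -0.2] yaw 1.8517 z [-6.e-04 -1.e-04 -1.e+00] j [-0.75  0.36 -0.36  0.85 -0.    0.54]
(.4346,-.3078,.013) tool delta mm [ -0.7   0.6 137.2]
```

View pics/w1.png

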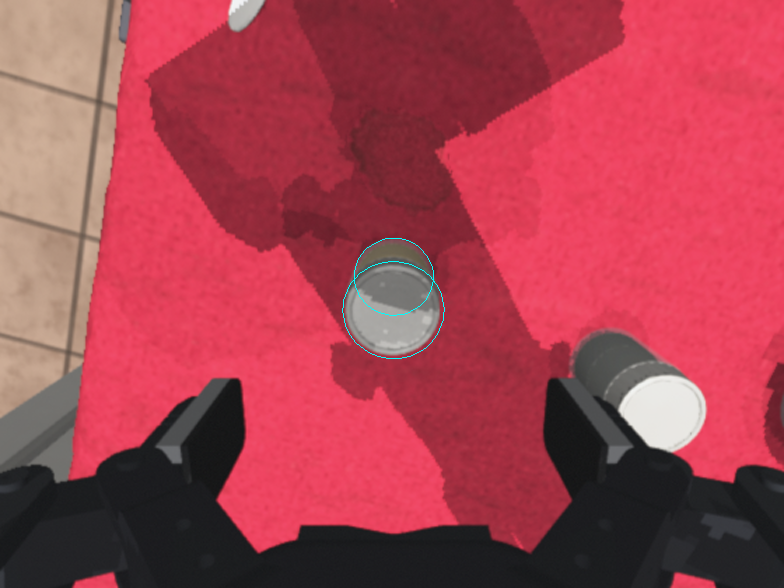

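The overlay sits on the jar's lid (393,309), so I can descend and grip.

arm_command(moves=[[0,0,0.025,0,0,0],[0,0,0.025,0,0,0],[0,0,0.025,0,0,0],[0,0,0.025,0,0,0],[0,0,0.02,0,0,0],[0,0,0.012,0,0,0],[0,0,0.005,0,0,0],[0,0,0,0,0,0],[0,0,0,0,0,0]])

```text
clock: 3.23
eef_pos: [0.4338, -0.3083, 0.0139]
orientation: [[-0.276, 0.961, 0.0], [0.961, 0.276, -0.0], [-0.001, 0.0, -1.0]]
ft_force: [0.3, 0.5, 0.2]
opening: 0.0856
grip_force: 0.0
```

arm_command(moves=[[0,0,0,0,0,0],[0,0,0,0,0,0],[0,0,0,0,0,0],[0,0,0,0,0,0],[0,0,0,0,0,0],[0,0,0,0,0,0]], hand=0.4, force=40)

```text
clock: 3.73
eef_pos: [0.4346, -0.3079, 0.0143]
orientation: [[-0.278, 0.961, 0.001], [0.961, 0.278, -0.002], [-0.002, 0.0, -1.0]]
ft_force: [-1.4, 1.0, 6.4]
opening: 0.0464
grip_force: 40.7
```

```bash
python3 s.py "(.4346,-.3078,.013)"
```

```text
t 3.7333 p [ 0.4346 -0.3079  0.0143] open 0.0464 grip 40.69244742393494 F [-1.4  1.   6.4] yaw 1.8527 z [ 0.001  -0.0016 -1.    ] j [-0.75  0.54 -0.5   0.53 -0.    0.53]
(.4346,-.3078,.013) tool delta mm [ 0.1 -0.   1.3]
```

arm_command(moves=[[0,0,-0.01,0,0,0],[0,0,-0.025,0,0,0],[0,0,-0.03,0,0,0],[0,0,-0.03,0,0,0],[0,0,-0.03,0,0,0],[0,0,-0.02,0,0,0]])

```text
clock: 4.23
eef_pos: [0.4348, -0.3077, 0.1618]
orientation: [[-0.278, 0.96, 0.002], [0.96, 0.278, -0.002], [-0.003, 0.002, -1.0]]
ft_force: [1.0, 0.2, -1.2]
opening: 0.0461
grip_force: 41.3
```

arm_command(moves=[[0.0292,0.018,0,0,0,0],[0.0292,0.018,0,0,0,0],[0.0292,0.018,0,0,0,0],[0.0292,0.018,0,0,0,0],[0.0292,0.018,0,0,0,0],[0.0292,0.018,0,0,0,0],[0.0292,0.018,0,0,0,0],[0.0292,0.018,0,0,0,0],[0.0292,0.018,0,0,0,0],[0.0292,0.018,0,0,0,0]])

```text
clock: 5.07
eef_pos: [0.5257, 0.0252, 0.159]
orientation: [[-0.278, 0.96, 0.0], [0.96, 0.278, 0.0], [-0.0, 0.0, -1.0]]
ft_force: [0.3, -0.0, -0.7]
opening: 0.0462
grip_force: 41.3
```

arm_command(moves=[[0,0,0,0,0,0],[0,0,0,0,0,0],[0,0,0,0,0,0],[0,0,0,0,0,0]])

```text
clock: 5.4
eef_pos: [0.5254, 0.0224, 0.1584]
orientation: [[-0.277, 0.961, -0.0], [0.961, 0.277, -0.0], [-0.0, -0.0, -1.0]]
ft_force: [0.6, 0.2, -1.1]
opening: 0.0462
grip_force: 41.3
```

```bash
python3 s.py "(.5267,.0228,.0225)"; python3 s.py|cut -c1-40;python3 w.py wrist pics/w2.png 1.4 0 0 560 420 ".5267,.0228,.012,.074" ".5513,-.0617,.012,.074" ".5022,.1074,.012,.074"; python3 s.py "(.5267,.0228,.0225)"
```

```text
t 5.4 p [0.5254 0.0224 0.1584] open 0.0462 grip 41.33415162563324 F [ 0.6  0.2 -1.1] yaw 1.8516 z [-3.e-04 -3.e-04 -1.e+00] j [-0.1   0.34 -0.37  0.86 -0.    1.19]
(.5267,.0228,.0225) tool delta mm [  0.    1.4 135.9]
t 5.4 p [0.5254 0.0224 0.1584] open 0.04
t 5.45 p [0.5254 0.0222 0.1584] open 0.046 grip 41.33426785469055 F [-0.2  0.5 -1.8] yaw 1.851 z [-3.e-04 -2.e-04 -1.e+00] j [-0.1   0.34 -0.37  0.86 -0.    1.19]
(.5267,.0228,.0225) tool delta mm [  0.2   1.4 135.9]
```

View pics/w2.png

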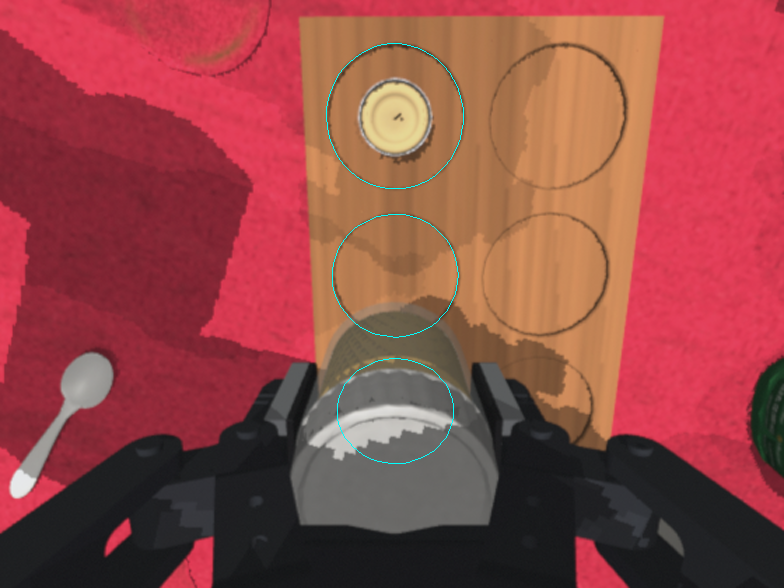

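The recess overlays match the board; the tealight is at (397,117) and the target recess at (397,275). The first jar is over its recess, so I'll lower it.

arm_command(moves=[[0,0.0014,0.025,0,0,0],[0,0,0.03,0,0,0],[0,0,0.03,0,0,0],[0,0,0.025,0,0,0],[0,0,0.015,0,0,0],[0,0,0.007,0,0,0],[0,0,0.002,0,0,0],[0,0,0.0015,0,0,0],[0,0,0,0,0,0],[0,0,0,0,0,0]])

```text
clock: 6.28
eef_pos: [0.5282, 0.0233, 0.0239]
orientation: [[-0.278, 0.961, 0.002], [0.961, 0.278, -0.0], [-0.001, 0.002, -1.0]]
ft_force: [-0.3, -0.3, -0.9]
opening: 0.0463
grip_force: 41.4
```

```bash
python3 s.py "(.5267,.0228,.0225)"
```

```text
t 6.2833 p [0.5282 0.0233 0.0239] open 0.0463 grip 41.363840103149414 F [-0.3 -0.3 -0.9] yaw 1.8523 z [ 2.1e-03 -2.0e-04 -1.0e+00] j [-0.1   0.52 -0.5   0.55 -0.    1.19]
(.5267,.0228,.0225) tool delta mm [-0.1 -1.6  1.4]
```

arm_command(moves=[[0,-0.0007,0.001,0,0,0],[0,0,0.0005,0,0,0],[0,0,0,0,0,0]])

```text
clock: 6.53
eef_pos: [0.5272, 0.0234, 0.0224]
orientation: [[-0.278, 0.96, 0.002], [0.96, 0.278, -0.0], [-0.001, 0.002, -1.0]]
ft_force: [-1.7, 0.5, 5.7]
opening: 0.046
grip_force: 41.9
```

```bash
python3 s.py "(.5267,.0228,.0225)"
```

```text
t 6.5333 p [0.5272 0.0234 0.0224] open 0.046 grip 41.90185904502869 F [-1.7  0.5  5.7] yaw 1.8528 z [ 1.7e-03 -4.0e-04 -1.0e+00] j [-0.1   0.52 -0.51  0.54 -0.    1.19]
(.5267,.0228,.0225) tool delta mm [-0.4 -0.6 -0.2]
```

arm_command(moves=[[0,0,0,0,0,0],[0,0,0,0,0,0],[0,0,0,0,0,0],[0,0,-0.01,0,0,0],[0,0,-0.02,0,0,0],[0,0,-0.03,0,0,0],[0,0,-0.03,0,0,0],[0,0,-0.03,0,0,0],[0,0,-0.025,0,0,0]], hand=0.75)

```text
clock: 7.28
eef_pos: [0.5268, 0.0235, 0.1691]
orientation: [[-0.278, 0.961, 0.002], [0.961, 0.278, -0.0], [-0.001, 0.002, -1.0]]
ft_force: [0.2, -0.3, -0.4]
opening: 0.0641
grip_force: 0.0
```

arm_command(moves=[[-0.0346,-0.005,0,0,0,0],[-0.0346,-0.005,0,0,0,0],[-0.0346,-0.005,0,0,0,0],[-0.0346,-0.005,0,0,0,0],[-0.0346,-0.005,0,0,0,0],[-0.0346,-0.005,0,0,0,0],[-0.0346,-0.005,0,0,0,0],[-0.0346,-0.005,0,0,0,0],[-0.0346,-0.005,0,0,0,0],[-0.0346,-0.005,0,0,0,0]], hand=1)

```text
clock: 8.12
eef_pos: [0.5745, -0.3244, 0.167]
orientation: [[-0.278, 0.961, 0.0], [0.961, 0.278, 0.0], [0.0, 0.0, -1.0]]
ft_force: [1.1, -0.8, 0.6]
opening: 0.0852
grip_force: 0.0
```

arm_command(moves=[[0,0,0,0,0,0],[0,0,0,0,0,0],[0,0,0,0,0,0],[0,0,0,0,0,0]])

```text
clock: 8.45
eef_pos: [0.5744, -0.3214, 0.1664]
orientation: [[-0.279, 0.96, -0.001], [0.96, 0.279, 0.001], [0.001, -0.0, -1.0]]
ft_force: [0.1, 0.1, -0.2]
opening: 0.0856
grip_force: 0.0
```

```bash
python3 s.py "(.5751,-.3234,.013)"; cat >mosaic.py <<'E'
# python3 mosaic.py out "cam x0 y0 x1 y1 S" ... -- circles ; stacked horizontally
import sys;from h import *;from bench import robot
a=sys.argv[2:];k=a.index("--");cams={};out=[]
for q in a[:k]:
    n,*v=q.split();x0,y0,x1,y1,S=map(int,v)
    c=cams.setdefault(n,None) or robot.capture(n);cams[n]=c
    im=cv2.resize(c["pixels"][y0:y1,x0:x1,::-1],None,fx=S,fy=S,interpolation=cv2.INTER_CUBIC)
    for b in a[k+1:]:cv2.polylines(im,[np.int32(((proj(c,circ(*eval(b)))-[x0,y0]+.5)*S).round())],False,(255,255,0),1)
    out.append(im)
h=max(i.shape[0] for i in out)
cv2.imwrite(sys.argv[1],np.hstack([cv2.copyMakeBorder(i,0,h-i.shape[0],0,0,0) for i in out]))
E
python3 mosaic.py pics/p1.png "top 260 185 340 265 5" "side 260 190 360 290 4" -- ".5267,.0228,.008,.047" ".5267,.0228,.077,.047" ".5267,.0228,.012,.074"
```

```text
t 8.45 p [ 0.5744 -0.3214  0.1664] open 0.0856 grip 0.0 F [ 0.1  0.1 -0.2] yaw 1.8539 z [-6.e-04  8.e-04 -1.e+00] j [-0.62  0.57  0.03  1.03  0.    0.67]
(.5751,-.3234,.013) tool delta mm [ -2.3   0.2 153.4]
```

View pics/p1.png

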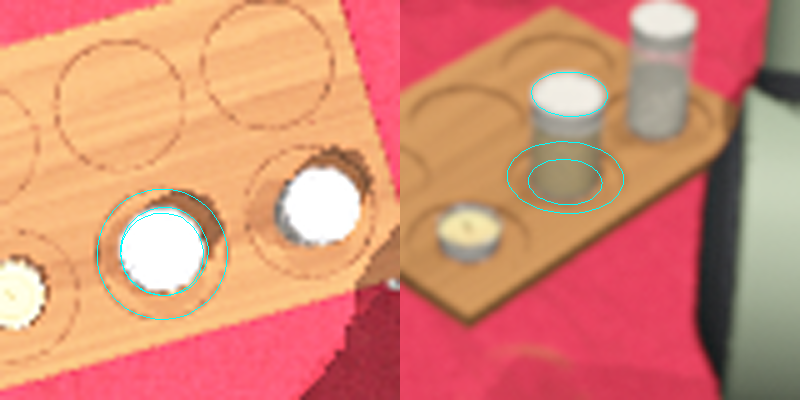

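The first jar stands at the recess centre, within about 1 mm, lid at (162,251) in the top crop. Now the second jar.

arm_command(moves=[[-0.0018,0,0.025,0,0,0],[0,0,0.03,0,0,0],[0,0,0.03,0,0,0],[0,0,0.03,0,0,0],[0,0,0.02,0,0,0],[0,0,0.012,0,0,0],[0,0,0.006,0,0,0],[0,0,0,0,0,0],[0,0,0,0,0,0]])

```text
clock: 9.3
eef_pos: [0.576, -0.3247, 0.0144]
orientation: [[-0.279, 0.96, 0.001], [0.96, 0.279, -0.001], [-0.001, 0.001, -1.0]]
ft_force: [0.6, -0.1, 0.1]
opening: 0.0855
grip_force: 0.0
```

arm_command(moves=[[0,0,0,0,0,0],[0,0,0,0,0,0],[0,0,0,0,0,0],[0,0,0,0,0,0],[0,0,0,0,0,0],[0,0,0,0,0,0]], hand=0.4)

```text
clock: 9.8
eef_pos: [0.576, -0.325, 0.0146]
orientation: [[-0.278, 0.961, 0.002], [0.961, 0.278, -0.001], [-0.002, 0.001, -1.0]]
ft_force: [0.2, -0.6, 6.2]
opening: 0.0462
grip_force: 41.0
```

```bash
python3 s.py "(.5751,-.3234,.013)" "(.5275,.0236,.0913)"
```

```text
t 9.8 p [ 0.576  -0.325   0.0146] open 0.0462 grip 41.03512465953827 F [ 0.2 -0.6  6.2] yaw 1.8527 z [ 0.0018 -0.0011 -1.    ] j [-0.63  0.72 -0.12  0.72  0.    0.66]
(.5751,-.3234,.013) tool delta mm [ 1.8 -0.4  1.6]
(.5275,.0236,.0913) tool delta mm [348.2  50.5 -77.1]
```

arm_command(moves=[[0,0,-0.01,0,0,0],[0,0,-0.025,0,0,0],[0,0,-0.03,0,0,0],[0,0,-0.03,0,0,0],[0,0,-0.03,0,0,0],[0,0,-0.03,0,0,0],[0,0,-0.02,0,0,0]])

```text
clock: 10.38
eef_pos: [0.5757, -0.325, 0.192]
orientation: [[-0.278, 0.961, 0.002], [0.961, 0.278, -0.002], [-0.002, 0.002, -1.0]]
ft_force: [1.6, -1.5, -1.4]
opening: 0.0465
grip_force: 41.3
```

arm_command(moves=[[0.0347,0.005,0,0,0,0],[0.0347,0.005,0,0,0,0],[0.0347,0.005,0,0,0,0],[0.0347,0.005,0,0,0,0],[0.0347,0.005,0,0,0,0],[0.0347,0.005,0,0,0,0],[0.0347,0.005,0,0,0,0],[0.0347,0.005,0,0,0,0],[0.0347,0.005,0,0,0,0],[0.0347,0.005,0,0,0,0]])

```text
clock: 11.22
eef_pos: [0.5258, 0.0243, 0.1887]
orientation: [[-0.278, 0.961, -0.0], [0.961, 0.278, 0.0], [0.0, -0.0, -1.0]]
ft_force: [0.7, -0.8, -1.3]
opening: 0.046
grip_force: 41.3
```

arm_command(moves=[[0,0,0,0,0,0],[0,0,0.02,0,0,0],[0,0,0.03,0,0,0],[0,0,0.025,0,0,0],[0,0,0.012,0,0,0],[0,0,0,0,0,0],[0,0,0,0,0,0],[0,0,0,0,0,0]])

```text
clock: 11.88
eef_pos: [0.5275, 0.0223, 0.1024]
orientation: [[-0.278, 0.961, 0.001], [0.961, 0.278, -0.0], [-0.001, 0.001, -1.0]]
ft_force: [0.3, 0.3, -1.0]
opening: 0.046
grip_force: 41.4
```

```bash
python3 s.py "(.5275,.0236,.0916)";  python3 mosaic.py pics/p2.png "side 250 140 350 290 4" "wrist 180 240 380 420 2" -- ".5275,.0236,.008,.047" ".5275,.0236,.077,.047"; python3 s.py "(.5275,.0236,.0916)"
```

```text
t 11.8833 p [0.5275 0.0223 0.1024] open 0.046 grip 41.35576665401459 F [ 0.3  0.3 -1. ] yaw 1.8524 z [ 1.4e-03 -2.0e-04 -1.0e+00] j [-0.1   0.41 -0.43  0.73 -0.    1.19]
(.5275,.0236,.0916) tool delta mm [ 1.2  0.3 10.8]
t 11.9833 p [0.5279 0.0224 0.1027] open 0.0459 grip 41.35598301887512 F [-0.2  0.1 -1.2] yaw 1.8525 z [ 2.6e-03 -3.0e-04 -1.0e+00] j [-0.1   0.41 -0.43  0.73 -0.    1.19]
(.5275,.0236,.0916) tool delta mm [ 1.3 -0.1 11.1]
```

View pics/p2.png

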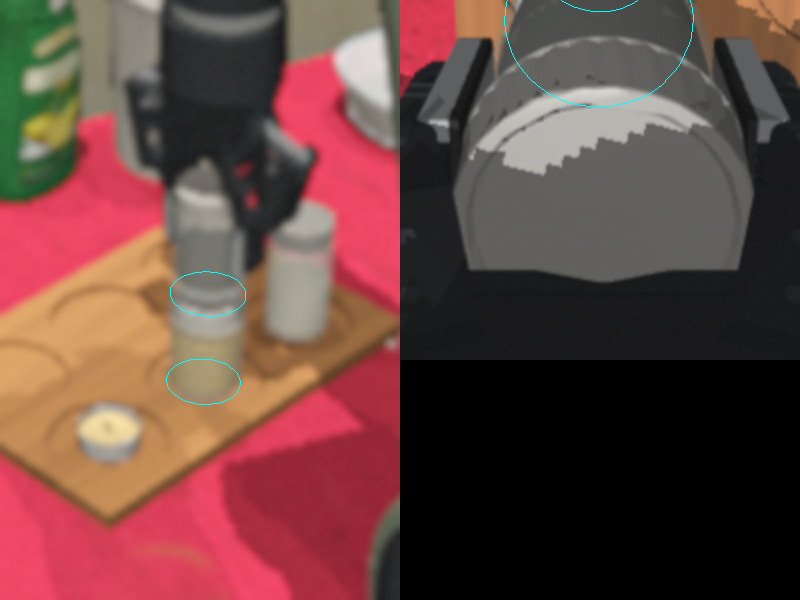

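The side view shows the held jar at columns 172–243, directly above the lower jar. I'll lower it the last 11 mm.

arm_command(moves=[[0,0,0.004,0,0,0],[0,0,0.004,0,0,0],[0,0,0.0015,0,0,0],[0,0,0,0,0,0],[0,0,0,0,0,0]])

```text
clock: 12.4
eef_pos: [0.5268, 0.0227, 0.0919]
orientation: [[-0.278, 0.961, 0.0], [0.961, 0.278, -0.0], [-0.0, 0.0, -1.0]]
ft_force: [-0.3, 0.4, 1.3]
opening: 0.0461
grip_force: 41.4
```

arm_command(moves=[[0,0,0.001,0,0,0],[0,0,0,0,0,0],[0,0,0,0,0,0]])

```text
clock: 12.65
eef_pos: [0.5268, 0.0226, 0.0919]
orientation: [[-0.278, 0.961, 0.001], [0.961, 0.278, -0.0], [-0.001, 0.001, -1.0]]
ft_force: [-3.6, -0.7, 9.1]
opening: 0.0462
grip_force: 42.4
```

arm_command(moves=[[0,0,-0.0005,0,0,0],[0,0,0,0,0,0],[0,0,0,0,0,0],[0,0,0,0,0,0],[0,0,-0.01,0,0,0],[0,0,-0.02,0,0,0],[0,0,-0.03,0,0,0],[0,0,-0.03,0,0,0],[0,0,-0.03,0,0,0]], hand=0.75)

```text
clock: 13.4
eef_pos: [0.5263, 0.0227, 0.2131]
orientation: [[-0.278, 0.961, -0.0], [0.961, 0.278, 0.0], [0.0, -0.0, -1.0]]
ft_force: [0.7, 0.3, -1.6]
opening: 0.0644
grip_force: 0.0
```

arm_command(moves=[[0.03,0.0116,0,0,0,0],[0.03,0.0116,0,0,0,0],[0.03,0.0116,0,0,0,0],[0.03,0.0116,0,0,0,0],[0.03,0.0116,0,0,0,0],[0.03,0.0116,0.01,0,0,0],[0.03,0.0116,0.01,0,0,0],[0.03,0.0116,0.01,0,0,0],[0.03,0.0116,0.01,0,0,0],[0.03,0.0116,0.01,0,0,0]], hand=1)

```text
clock: 14.23
eef_pos: [0.5546, 0.3448, 0.1615]
orientation: [[-0.278, 0.96, 0.0], [0.96, 0.278, 0.0], [-0.0, 0.0, -1.0]]
ft_force: [0.4, -0.5, -0.4]
opening: 0.0852
grip_force: 0.0
```

arm_command(moves=[[0,0,0,0,0,0],[0,0,0,0,0,0],[0,0,0,0,0,0],[0,0,0,0,0,0]])

```text
clock: 14.57
eef_pos: [0.5549, 0.3421, 0.1621]
orientation: [[-0.277, 0.961, 0.001], [0.961, 0.277, -0.0], [-0.0, 0.0, -1.0]]
ft_force: [0.4, -0.0, 0.1]
opening: 0.0855
grip_force: 0.0
```

```bash
python3 s.py "(.5544,.3431,.013)"; python3 mosaic.py pics/p3.png "top 260 185 340 265 3" "side 260 150 350 290 3" "wrist 180 140 380 340 1" -- ".5275,.0236,.077,.047" ".5275,.0236,.008,.047"  ".5275,.0236,.146,.047" ".5544,.3431,.02,.062" ".5544,.3431,0,.062"
```

```text
t 14.5667 p [0.5549 0.3421 0.1621] open 0.0855 grip 0.0 F [ 0.4 -0.   0.1] yaw 1.8515 z [ 5.e-04 -1.e-04 -1.e+00] j [ 0.44  0.56 -0.    1.01 -0.    1.73]
(.5544,.3431,.013) tool delta mm [  1.1  -0.3 149.1]
```

View pics/p3.png

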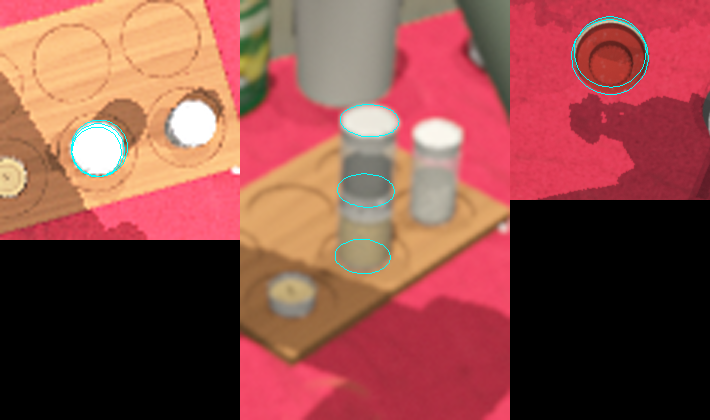

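The stack is square in the top and side views. The timer overlay fits in the wrist view at (610,55), so I'll grasp across its dial.

arm_command(moves=[[0.0008,0,0.025,0,0,0],[0,0,0.03,0,0,0],[0,0,0.03,0,0,0],[0,0,0.03,0,0,0],[0,0,0.018,0,0,0],[0,0,0.01,0,0,0],[0,0,0.004,0,0,0],[0,0,0,0,0,0],[0,0,0,0,0,0]])

```text
clock: 15.47
eef_pos: [0.5555, 0.3441, 0.0157]
orientation: [[-0.278, 0.961, 0.002], [0.961, 0.278, 0.001], [0.0, 0.002, -1.0]]
ft_force: [-0.2, -0.7, 0.0]
opening: 0.0856
grip_force: 0.0
```

arm_command(moves=[[0,0,0,0,0,0],[0,0,0,0,0,0],[0,0,0,0,0,0],[0,0,0,0,0,0],[0,0,0,0,0,0],[0,0,0,0,0,0]], hand=0.5, force=35)

```text
clock: 15.97
eef_pos: [0.5554, 0.3444, 0.0159]
orientation: [[-0.278, 0.961, 0.002], [0.961, 0.278, 0.001], [0.0, 0.002, -1.0]]
ft_force: [0.1, 0.6, 5.6]
opening: 0.0569
grip_force: 37.6
```

```bash
python3 s.py "(.5544,.3431,.013)" "(.5867,.1319,.0231)"
```

```text
t 15.9667 p [0.5554 0.3444 0.0159] open 0.0569 grip 37.63855755329132 F [0.1 0.6 5.6] yaw 1.8527 z [ 0.0022  0.001  -1.    ] j [ 0.44  0.71 -0.15  0.71 -0.    1.73]
(.5544,.3431,.013) tool delta mm [-0.9 -1.3  2.9]
(.5867,.1319,.0231) tool delta mm [-212.8  -29.    -7.3]
```

arm_command(moves=[[0,0,-0.01,0,0,0],[0,0,-0.025,0,0,0],[0,0,-0.03,0,0,0],[0,0,-0.025,0,0,0],[0,0,-0.01,0,0,0],[0,0,0,0,0,0]])

```text
clock: 16.47
eef_pos: [0.5564, 0.3449, 0.1178]
orientation: [[-0.278, 0.96, 0.005], [0.96, 0.278, 0.003], [0.001, 0.006, -1.0]]
ft_force: [-0.2, 0.1, -2.1]
opening: 0.057
grip_force: 37.7
```

arm_command(moves=[[-0.0265,-0.0036,0,0,0,0],[-0.0265,-0.0036,0,0,0,0],[-0.0265,-0.0036,0,0,0,0],[-0.0265,-0.0036,0,0,0,0],[-0.0265,-0.0036,0,0,0,0],[-0.0265,-0.0036,0,0,0,0],[-0.0265,-0.0036,0,0,0,0],[-0.0265,-0.0036,0,0,0,0],[0,0,0,0,0,0],[0,0,0,0,0,0]])

```text
clock: 17.3
eef_pos: [0.5848, 0.1308, 0.1126]
orientation: [[-0.276, 0.961, -0.003], [0.961, 0.276, 0.0], [0.001, -0.003, -1.0]]
ft_force: [0.3, -0.1, -1.5]
opening: 0.0573
grip_force: 37.8
```

arm_command(moves=[[0,0,0,0,0,0],[0,0,0,0,0,0]])

```text
clock: 17.47
eef_pos: [0.585, 0.1331, 0.1134]
orientation: [[-0.279, 0.96, -0.002], [0.96, 0.279, 0.0], [0.001, -0.001, -1.0]]
ft_force: [-0.4, 0.4, -1.8]
opening: 0.0568
grip_force: 37.8
```

```bash
python3 s.py "(.5867,.1319,.0239)"
```

```text
t 17.4667 p [0.585  0.1331 0.1134] open 0.0568 grip 37.7638041973114 F [-0.4  0.4 -1.8] yaw 1.8538 z [-1.5e-03  2.0e-04 -1.0e+00] j [ 0.1   0.52 -0.22  0.84  0.    1.39]
(.5867,.1319,.0239) tool delta mm [-1.7  1.4 89.5]
```

arm_command(moves=[[-0.0006,0.001,0.025,0,0,0],[0,0,0.03,0,0,0],[0,0,0.02,0,0,0],[0,0,0.01,0,0,0],[0,0,0.002,0,0,0],[0,0,0,0,0,0],[0,0,0,0,0,0]])

```text
clock: 18.05
eef_pos: [0.5878, 0.1325, 0.0284]
orientation: [[-0.279, 0.96, 0.002], [0.96, 0.279, 0.0], [-0.0, 0.002, -1.0]]
ft_force: [-0.7, 0.5, -0.8]
opening: 0.0569
grip_force: 37.8
```

```bash
python3 s.py "(.5867,.1319,.0239)"
```

```text
t 18.05 p [0.5878 0.1325 0.0284] open 0.0569 grip 37.79236614704132 F [-0.7  0.5 -0.8] yaw 1.8534 z [ 1.8e-03  2.0e-04 -1.0e+00] j [ 0.1   0.62 -0.29  0.66  0.    1.39]
(.5867,.1319,.0239) tool delta mm [-0.3 -1.2  4.5]
```

arm_command(moves=[[0.0003,-0.0005,0.002,0,0,0],[0,0,0.0015,0,0,0],[0,0,0,0,0,0],[0,0,0.0005,0,0,0],[0,0,0,0,0,0]])

```text
clock: 18.47
eef_pos: [0.5867, 0.1321, 0.024]
orientation: [[-0.278, 0.961, 0.001], [0.961, 0.278, 0.0], [-0.0, 0.001, -1.0]]
ft_force: [-1.1, -0.4, 2.2]
opening: 0.0568
grip_force: 38.1
```

arm_command(moves=[[0,0,0.0008,0,0,0],[0,0,0,0,0,0],[0,0,0,0,0,0]])

```text
clock: 18.72
eef_pos: [0.5867, 0.1321, 0.0239]
orientation: [[-0.278, 0.961, 0.001], [0.961, 0.278, 0.0], [-0.0, 0.001, -1.0]]
ft_force: [-3.1, -0.6, 9.6]
opening: 0.0568
grip_force: 38.9
```

arm_command(moves=[[0,0,-0.0005,0,0,0],[0,0,0,0,0,0],[0,0,0,0,0,0],[0,0,0,0,0,0],[0,0,-0.01,0,0,0],[0,0,-0.025,0,0,0],[0,0,-0.035,0,0,0],[0,0,-0.035,0,0,0],[0,0,-0.035,0,0,0]], hand=0.9)

```text
clock: 19.47
eef_pos: [0.5859, 0.1321, 0.1649]
orientation: [[-0.278, 0.961, -0.0], [0.961, 0.278, -0.0], [0.0, -0.0, -1.0]]
ft_force: [0.4, 0.3, -0.3]
opening: 0.0771
grip_force: 0.0
```

arm_command(moves=[[0.0264,-0.0127,0,0,0,0],[0.0264,-0.0127,0,0,0,0],[0.0264,-0.0127,0,0,0,0],[0.0264,-0.0127,0,0,0,0],[0.0264,-0.0127,0,0,0,0],[0.0264,-0.0127,0,0,0,0],[0.0264,-0.0127,0,0,0,0],[0.0264,-0.0127,0,0,0,0],[0,0,0,0,0,0],[0,0,0,0,0,0]], hand=1)

```text
clock: 20.3
eef_pos: [0.4291, 0.3076, 0.1637]
orientation: [[-0.281, 0.96, 0.001], [0.96, 0.281, -0.0], [-0.0, 0.001, -1.0]]
ft_force: [-0.2, -0.3, 0.2]
opening: 0.0854
grip_force: 0.0
```

arm_command(moves=[[0,0,0,0,0,0],[0,0,0,0,0,0]])

```text
clock: 20.47
eef_pos: [0.4308, 0.3061, 0.1633]
orientation: [[-0.277, 0.961, 0.001], [0.961, 0.277, -0.0], [-0.0, 0.001, -1.0]]
ft_force: [0.4, -0.1, -0.0]
opening: 0.0856
grip_force: 0.0
```

```bash
python3 s.py "(.4307,.3068,.018)"; python3 mosaic.py pics/p4.png "top 225 170 325 270 3" "side 180 170 320 290 2" "wrist 180 140 380 340 1" -- ".5867,.1319,.008,.062" ".5867,.1319,.028,.062" ".5867,.1319,.012,.074" ".4307,.3068,0,.04" ".4307,.3068,.084,.026"
```

```text
t 20.4667 p [0.4308 0.3061 0.1633] open 0.0856 grip 0.0 F [ 0.4 -0.1 -0. ] yaw 1.8516 z [ 7.e-04 -1.e-04 -1.e+00] j [ 0.48  0.34 -0.35  0.87 -0.    1.77]
(.4307,.3068,.018) tool delta mm [  0.7   0.  145.3]
```

View pics/p4.png

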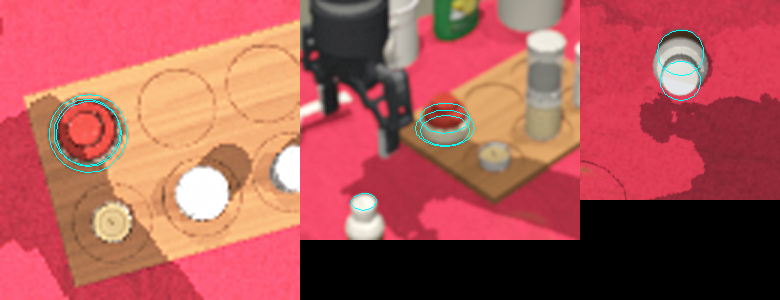

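The timer sits centred in its recess (88,130), and the bottle overlay fits at (680,80). I'll grasp the bottle.

arm_command(moves=[[0.0004,0,0.025,0,0,0],[0,0,0.03,0,0,0],[0,0,0.03,0,0,0],[0,0,0.03,0,0,0],[0,0,0.018,0,0,0],[0,0,0.009,0,0,0],[0,0,0.003,0,0,0],[0,0,0,0,0,0],[0,0,0,0,0,0]])

```text
clock: 21.37
eef_pos: [0.4309, 0.3074, 0.019]
orientation: [[-0.278, 0.961, 0.002], [0.961, 0.278, 0.001], [0.0, 0.002, -1.0]]
ft_force: [0.1, 0.5, 0.9]
opening: 0.0853
grip_force: 0.0
```

arm_command(moves=[[0,0,0,0,0,0],[0,0,0,0,0,0],[0,0,0,0,0,0],[0,0,0,0,0,0],[0,0,0,0,0,0],[0,0,0,0,0,0],[0,0,0,0,0,0]], hand=0.3, force=30)

```text
clock: 21.95
eef_pos: [0.4303, 0.3073, 0.0188]
orientation: [[-0.278, 0.961, 0.001], [0.961, 0.278, 0.001], [0.0, 0.001, -1.0]]
ft_force: [-1.0, -0.8, 5.8]
opening: 0.0393
grip_force: 29.7
```

```bash
python3 s.py "(.4307,.3068,.018)" "(.6358,-.0372,.026)"
```

```text
t 21.95 p [0.4303 0.3073 0.0188] open 0.0393 grip 29.730027616024017 F [-1.  -0.8  5.8] yaw 1.8528 z [ 1.e-03  5.e-04 -1.e+00] j [ 0.48  0.53 -0.5   0.54 -0.    1.77]
(.4307,.3068,.018) tool delta mm [-0.6  0.3  0.8]
(.6358,-.0372,.026) tool delta mm [-388.1  101.6   -7.2]
```

arm_command(moves=[[0,0,-0.01,0,0,0],[0,0,-0.03,0,0,0],[0,0,-0.035,0,0,0],[0,0,-0.035,0,0,0],[0,0,-0.035,0,0,0],[0,0,-0.035,0,0,0],[0,0,-0.025,0,0,0],[0,0,0,0,0,0]])

```text
clock: 22.62
eef_pos: [0.4325, 0.3086, 0.2294]
orientation: [[-0.278, 0.96, 0.009], [0.96, 0.278, 0.005], [0.002, 0.01, -1.0]]
ft_force: [1.0, 0.3, -0.5]
opening: 0.0395
grip_force: 30.5
```

arm_command(moves=[[-0.0353,0.0092,0,0,0,0],[-0.0353,0.0092,0,0,0,0],[-0.0353,0.0092,0,0,0,0],[-0.0353,0.0092,0,0,0,0],[-0.0353,0.0092,0,0,0,0],[-0.0353,0.0092,0,0,0,0],[-0.0353,0.0092,0,0,0,0],[-0.0353,0.0092,0,0,0,0],[-0.0353,0.0092,0,0,0,0],[-0.0353,0.0092,0,0,0,0]])

```text
clock: 23.45
eef_pos: [0.6165, -0.008, 0.2226]
orientation: [[-0.278, 0.961, -0.001], [0.961, 0.278, 0.0], [0.001, -0.001, -1.0]]
ft_force: [1.0, 0.6, -0.9]
opening: 0.0394
grip_force: 30.5
```

arm_command(moves=[[-0.0345,0.0092,0,0,0,0],[0,0,0,0,0,0],[0,0,0,0,0,0],[0,0,0,0,0,0]])

```text
clock: 23.78
eef_pos: [0.634, -0.0368, 0.2222]
orientation: [[-0.278, 0.961, -0.002], [0.961, 0.278, 0.001], [0.001, -0.002, -1.0]]
ft_force: [-1.1, 0.3, -1.3]
opening: 0.0391
grip_force: 30.6
```

```bash
python3 s.py "(.6358,-.0372,.0268)"
```

```text
t 23.7833 p [ 0.634  -0.0368  0.2222] open 0.0391 grip 30.55616855621338 F [-1.1  0.3 -1.3] yaw 1.8522 z [-2.e-03  8.e-04 -1.e+00] j [-0.17  0.49  0.04  1.12  0.    1.12]
(.6358,-.0372,.0268) tool delta mm [ -1.2   2.  195.4]
```

arm_command(moves=[[-0.0003,0.0008,0.03,0,0,0],[0,0,0.035,0,0,0],[0,0,0.035,0,0,0],[0,0,0.035,0,0,0],[0,0,0.03,0,0,0],[0,0,0.015,0,0,0],[0,0,0.008,0,0,0],[0,0,0.002,0,0,0],[0,0,0,0,0,0],[0,0,0,0,0,0]])

```text
clock: 24.62
eef_pos: [0.6368, -0.0367, 0.0346]
orientation: [[-0.279, 0.96, 0.002], [0.96, 0.279, -0.0], [-0.001, 0.002, -1.0]]
ft_force: [-0.6, -0.7, -0.6]
opening: 0.0394
grip_force: 30.6
```

```bash
python3 s.py "(.6358,-.0372,.0268)"
```

```text
t 24.6167 p [ 0.6368 -0.0367  0.0346] open 0.0394 grip 30.56676149368286 F [-0.6 -0.7 -0.6] yaw 1.8535 z [ 2.4e-03 -4.0e-04 -1.0e+00] j [-0.17  0.66 -0.18  0.72  0.    1.11]
(.6358,-.0372,.0268) tool delta mm [-0.2 -1.1  7.8]
```

arm_command(moves=[[0.0003,-0.0006,0.004,0,0,0],[0,0,0.002,0,0,0],[0,0,0.001,0,0,0],[0,0,0,0,0,0],[0,0,0,0,0,0]])

```text
clock: 25.03
eef_pos: [0.6355, -0.037, 0.0269]
orientation: [[-0.278, 0.961, 0.001], [0.961, 0.278, -0.0], [-0.0, 0.001, -1.0]]
ft_force: [-2.9, 0.2, 5.5]
opening: 0.0393
grip_force: 30.8
```

arm_command(moves=[[0,0,0.0008,0,0,0],[0,0,0,0,0,0],[0,0,0,0,0,0]])

```text
clock: 25.28
eef_pos: [0.6355, -0.037, 0.0268]
orientation: [[-0.278, 0.961, 0.001], [0.961, 0.278, -0.0], [-0.001, 0.001, -1.0]]
ft_force: [-3.6, 0.6, 10.0]
opening: 0.0393
grip_force: 31.6
```

Seated. I'll release, rise and move off to the right above everything.

arm_command(moves=[[0,0,-0.0005,0,0,0],[0,0,0,0,0,0],[0,0,0,0,0,0],[0,0,0,0,0,0],[0,0,-0.01,0,0,0],[0,0,-0.02,0,0,0],[0,0,-0.035,0,0,0],[0,0,-0.035,0,0,0],[0,0,-0.035,0,0,0],[0,0,-0.035,0,0,0]], hand=0.7)

```text
clock: 26.12
eef_pos: [0.6347, -0.0369, 0.198]
orientation: [[-0.278, 0.961, 0.0], [0.961, 0.278, -0.0], [-0.0, 0.0, -1.0]]
ft_force: [0.6, -1.0, -0.4]
opening: 0.06
grip_force: 0.0
```

arm_command(moves=[[-0.02,0,-0.02,0,0,0],[-0.035,-0.01,0,0,0,0],[-0.035,-0.01,0,0,0,0],[-0.035,-0.01,0,0,0,0],[-0.035,-0.01,0,0,0,0],[-0.035,-0.01,0,0,0,0],[-0.035,-0.01,0,0,0,0],[-0.035,-0.01,0,0,0,0],[0,0,0,0,0,0],[0,0,0,0,0,0]])

```text
clock: 26.95
eef_pos: [0.6408, -0.3133, 0.2155]
orientation: [[-0.275, 0.962, -0.0], [0.962, 0.275, 0.0], [0.0, -0.0, -1.0]]
ft_force: [0.8, 0.1, -0.5]
opening: 0.0595
grip_force: 0.0
```

```bash
python3 mosaic.py pics/p5.png "top 225 165 350 270 3" "side 190 130 360 290 2" -- ".5867,.1319,.028,.062" ".6358,-.0372,.008,.04" ".6358,-.0372,.092,.026" ".5267,.0228,.146,.047" ".5513,-.0617,.093,.042" ".5022,.1074,.025,.038"; python3 s.py
```

```text
t 27.05 p [ 0.6413 -0.3104  0.2158] open 0.06 grip 0.0 F [-0.7 -0.4  0.6] yaw 1.8527 z [-3.e-04  7.e-04 -1.e+00] j [-0.55  0.65  0.29  1.21  0.    0.73]
```

View pics/p5.png

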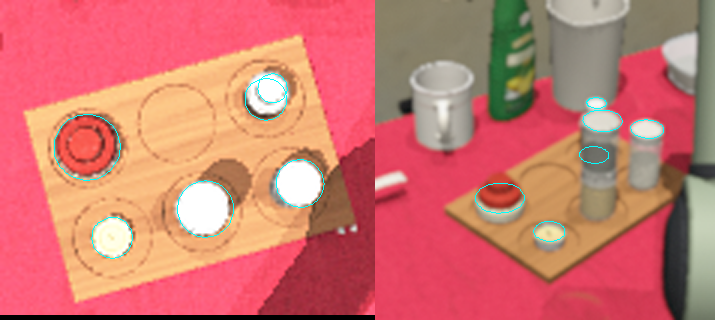

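All four objects are in place and upright, and the tall jar and tealight haven't moved. Handing in.

```bash
python3 -c "
from bench import robot
print(robot.finish_job())"
```

```text
the job is handed in; nothing more can be done
None
```

The job is handed in at about 27 s: the short jars are stacked in the front middle recess, the timer is behind the tealight and the bottle behind the tall jar, all upright, let go and centred to within about 1–2 mm in the camera views; the judge's verdict was not shown.

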